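# Draw the brush out of its case through the short hand opening

## Robot

A 6-joint arm with a two-finger parallel gripper is mounted at the origin on the work surface; the furniture and walls round the work are solid. World frame = base frame: x ahead of the robot, y to its left, z up, the work surface at z = 0. Lengths are in m, angles in degrees, forces in N, time in s.
With the tool pointing down it reaches from about 0.375 to 0.9 m from the base axis. Payload 3.1 kg.
Tool frame: the origin (TCP) lies on the centre line of the jaws, within the pads' length; the fingertips stand 25 mm ahead of it and the grasp point (between the pads) lies 6 mm ahead of it; z points along the fingers, y is the line along which they close (so a half turn about z gives the same grasp; the last joint's range is limited). The gripper opens to 87 mm and grips with 3 to 60 N. Pads are 19 mm wide; open, the fingers measure 117 mm over their backs; the gripper's body (75 mm by 190 mm) begins 51 mm behind the grasp point.
Start: joints at [-80.701, 30.224, 82.088, -0, 67.689, -10.227], TCP at [0.209, -0.589, 0.213] pointing down, gripper open.
Joint ranges: [-176.69, 176.69], [-43.24, 126.21], [12.49, 139.97], [-82, 262], [0, 151.66], [-163.58, 163.58]. Speed limits (degrees/s): [159.86, 159.86, 180, 180, 180, 180].

## Interface

Orientations are given as a 3x3 rotation matrix whose columns are the frame's x, y, z axes.
In Python, from rig import * gives the robot as it stands.
- The arm moves only by the tool step_arm, never from a script. Its argument "steps" is a list of rows, each a list of 7 numbers: the shift along the tool's x, y, z normalised to -1 to 1, where 1 is 0.3 m, then the turn, a rotation vector about the tool's x, y, z normalised to -1 to 1, where 1 is 45 degrees, then the gripper's target within -1 to 1 (shut at 1, half-way at 0, fully open at -1). A call has 1 to 8 rows; each row is the pose to reach, as a shift and turn from the pose commanded when the call began, along the tool's axes at that moment; what a row does not reach only later rows make up. A row lasts 1/12 s, in which the tool goes at most 41.7 mm and 7.16 degrees, less where a joint would pass 70% of its speed; a pose out of reach is approached as far as the arm can. A call with a number of a shift or a turn outside -1 to 1 is refused whole. A call with a gripper value outside its range is refused whole. The fingers move at their own pace and stop on an object; the grip force is fixed at half the most. Time passes only in rows, so rows that repeat a pose let the fingers close. It gives the time, the measured TCP pose, the force, the opening and the grip force at its end, in the units of the state.
- read_state(): the state, without advancing time (a new reading comes with each control period).
- capture(name): name is "side" or "top" or "wrist"; returns a dict with "image" (400x640x3 uint8, red, green, blue), "vertical_fov" (degrees; the focal length in pixels is half the picture's height over the tangent of half this angle, whatever the lens; pixels are square), "cx", "cy" (the principal point, pixels), "world_from_camera" (4x4, takes a point from camera to world coordinates); the wrist camera has in their place "T_tool_cam" (4x4, takes a point from camera to tool coordinates, whose origin is the TCP and whose axes are the flange's). Camera axes: x right, y down, z forward; pixel columns grow to the right and rows downward; lengths in m; the calibration is good to about 2 mm. A picture is of the moment at which its call begins: read the wrist's pose just before it. There is no depth.
- hand_in(): hands the job in; it is judged then, once.
The state is a dict: "time_s": time; "joint_positions": joint angles; "qvel": joint speeds; "tau": joint torques, N m; "position": TCP position; "tcp_rot": TCP orientation; "force": force on the tool from outside, world axes, zero at the start; "moment": the same for the moment, N m; "opening": opening from 0.0 (shut) to 1.0 (fully open); "grasp_force": force on a finger pad.
Only numpy, scipy, OpenCV 4.12 (cv2) and the standard library are available. Lean on these libraries where they do the work, as an engineer would, in place of code of your own. Each camera call takes 0.05 s, during which the arm holds its last target. There are 200 camera calls.

## Task

An artist's brush lies on two wire hooks inside the wooden brush case, and the hand opening in the case's fixed top is shorter than the brush. Lift the brush off its hooks, tilt it so that one end comes up through the opening while the other end is still down inside, and draw it right out; finish with the gripper still holding it, motionless above the case, the whole brush clear of the top and not let go. Leave the little things beside the case where they are.

Things in the scene. Friction and masses are not known exactly. Their poses are not given: they have to be found in the camera images.
- brush_mid (a point): Centre of the artist's brush: light handle, straight, 187 mm long (90 mm or a little more each way from here), treat as a bar 10 mm wide, 9 mm high; 14 g, balanced near here. y axis along the brush, z its up at the start. It starts level along the case's x, within 8 mm of mid-length, centre 56 mm above the table (26 mm below the top's upper face), loose on both hooks, both ends hidden under the top.
- brush_end_a (a point): Tapered handle end of the brush: on its axis, 93 mm from its centre along +y of the brush; at the start it points to the case's +x.
- brush_end_b (a point): Bristle end of the brush: on its axis, 91 mm from its centre along -y of the brush.
- brush: The same brush as a body; origin about 5 mm below brush_mid, same axes. Use brush_mid for grasping.
- brush_case: Fixed wooden box, 282 x 142 mm over its top, 82 mm high; origin at the centre of its underside on the table, x along its length (away from the robot, within about 22 degrees), z up. Inside: 260 mm long (x), 120 mm wide (y), floor 7 mm above the table. The top is a fixed 6 mm board, 76 to 82 mm above the table.
- opening (a point): Centre of the hand opening in the case's top, on its upper face, 82 mm above the table: a rectangle 130 mm along the case's x by 108 mm along its y, through the 6 mm top. Axes as the case. A level brush does not fit through; shifted 30 mm lengthwise inside the case, one end comes free of the top's edge and can be raised.
- hook_near (a point): Bottom of the hook at the case's x = -52 mm, upper side of the wire, 51.5 mm above the table: a 5 mm steel wire across the case, 66 mm above the table at the side walls, dipping at y = 0 into a trough about 12 mm wide inside at the bottom and 25 mm at the mouth, in which the brush lies.
- hook_far (a point): The same point of the second, equal hook at the case's x = +52 mm. Between the two hooks the space is free for fingers down to the floor.
- chick: White painted stone chick, 31 x 40 x 20 mm, loose on the table beside the case on its -y side; origin under its centre. To be left alone.
- ladybird: Painted stone ladybird, 25 x 34 x 15 mm, loose on the table beside the case on its -y side; origin under its centre. To be left alone.
- tape: Roll of masking tape, 98 mm across, 25 mm high, lying flat on the table beside the case on its +y side; origin under its centre. To be left alone.
Not all that is in view belongs to the job. There is more than one size of the brush; the job needs the larger.

How it is judged:
By the outcome, as a careful person would: the job done as asked, in the order asked, and still so for the second after the job is handed in, while the arm keeps its last pose, push and grip.
It also fails if it takes over 38 s, if anything falls off the work surface, if the arm or the gripper's body presses on something with over 40 N, if the wrist force passes 120 N, or if a joint passes its speed limit or range.

## Working session

There is one attempt and no reset: what is moved stays moved. The work goes in short steps, Python scripts to look and compute and a tool call to move; the robot and the scene stay as the last step left them, time stands still between calls to the robot, and variables do not carry over. Pictures are saved under pics/ and viewed, at most 10 in all, crops included, and the job is handed in when it is done.

Besides the shell and the picture viewer there is one more tool, called after ">>>" as name([rows], argument=value, ...), one row to a line, values as JSON. step_arm: Moves the arm, as the interface text tells. Scaled input: -1 to 1 covers 0.3 m each way for a shift and 45 degrees each way for a turn. Its arguments: {"type":"object","properties":{"steps":{"type":"array"}},"required":["steps"]}

```bash
mkdir -p pics; ls; python3 - <<'E'
from rig import *
import cv2,json,numpy as np
for n in("top","side"):
    c=capture(n); cv2.imwrite(f"pics/{n}0.png",c["image"][:,:,::-1])
    print(n,c["vertical_fov"],c["cx"],c["cy"],np.round(c["world_from_camera"],4).tolist())
s=read_state();print(s["time_s"],s["position"],np.round(s["tcp_rot"],3).tolist(),s["opening"])
E
```

```text
pics
top 52.782239561029655 316.8027607567861 204.7072912461642 [[0.0064, -0.9902, 0.1398, 0.3991], [-0.9991, -0.0123, -0.0412, 0.0521], [0.0425, -0.1394, -0.9893, 0.9383], [0.0, 0.0, 0.0, 1.0]]
side 43.288466060178 324.4692808015186 202.33372816512804 [[0.9658, -0.1185, 0.2308, 0.3418], [-0.2594, -0.4529, 0.853, -0.6889], [0.0034, -0.8837, -0.4681, 0.5028], [0.0, 0.0, 0.0, 1.0]]
0.1 [ 0.2088324  -0.58835472  0.21208367] [[0.942, 0.334, -0.0], [0.334, -0.942, 0.002], [0.0, -0.002, -1.0]] 1.0008631499412937
```

View pics/top0.png

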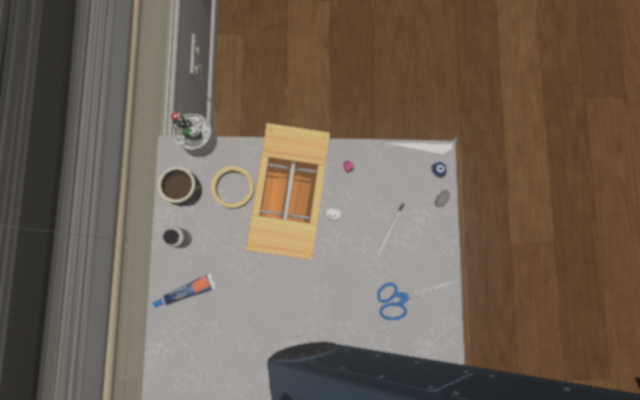

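View pics/side0.png

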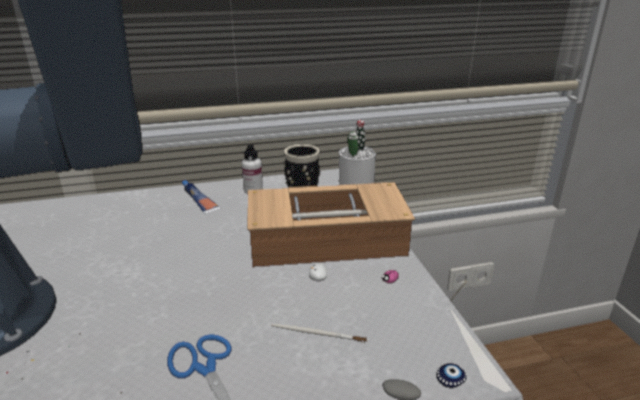

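The top view shows the case at about (247–330, 124–258), with the hand opening in the middle. There are two brush candidates: one in the case at (291,190), and a thin one loose on the table at (390,228). The one in the case lies on the hooks, so it fits the description. I'll confirm it in an enlarged crop.

```bash
python3 - <<'E'
import cv2
i=cv2.imread("pics/top0.png")[115:265,240:415]
cv2.imwrite("pics/top0c.png",cv2.resize(i,None,fx=4,fy=4,interpolation=cv2.INTER_CUBIC))
E
```

```text
(no output)
```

View pics/top0c.png

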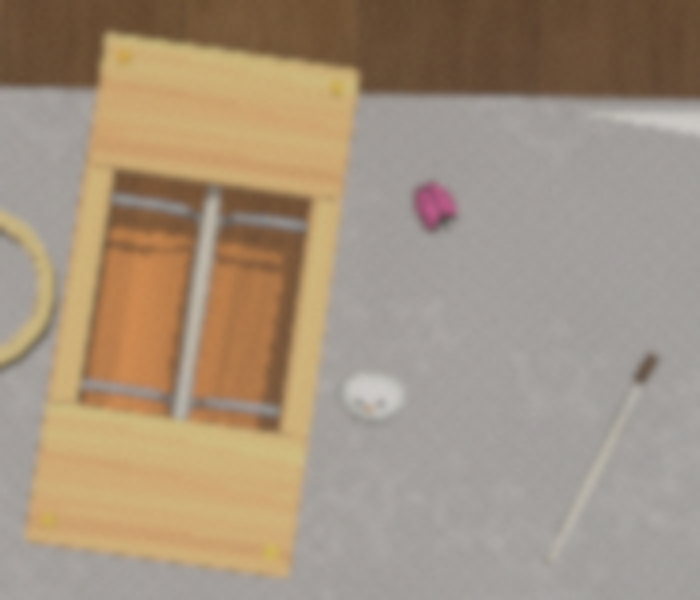

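The crop shows the case top's corners at (107,33), (359,70), (290,575) and (27,542). The thick brush lies across both hooks from (212,190) to (181,415), and the loose brush at (600,460) is the thin, small one. The target is therefore the brush in the case. The chick is at (373,398) and the ladybird at (435,205).

```bash
cat > h.py <<'E'
import numpy as np
def ray(cam,u,v,z,W=None):
    W=cam["world_from_camera"] if W is None else W
    f=200/np.tan(np.radians(cam["vertical_fov"]/2))
    d=W[:3,:3]@[(u-cam["cx"])/f,(v-cam["cy"])/f,1]
    o=W[:3,3]; return o+d*(z-o[2])/d[2]
E
python3 - <<'E'
from rig import *; from h import *
c=capture("top")
g=lambda u,v,z:ray(c,240+u/4-.375,115+v/4-.375,z)
P=[g(*p,.082) for p in[(107,33),(359,70),(290,575),(27,542)]]
O=[g(*p,.082) for p in[(113,170),(313,197),(280,432),(80,402)]]
print(np.round(P,4),np.mean(P,0)); print("open",np.round(O,4),np.mean(O,0))
n=np.linalg.norm
for Q in(P,O): print([round(n(Q[i]-Q[i-1]),4) for i in range(4)],np.degrees([np.arctan2(*(Q[0]-Q[3])[1::-1]),np.arctan2(*(Q[1]-Q[2])[1::-1])]))
B=[g(209,215,.058),g(183,400,.058)];d=B[0]-B[1];print("brush",B,np.degrees(np.arctan2(d[1],d[0])))
print(g(373,398,.01),g(435,205,.01))
w=capture("wrist");print({k:(np.round(v,4).tolist()) for k,v in w.items() if k!="image"})
E
```

```text
[[ 0.7004  0.1286  0.082 ]
 [ 0.6822 -0.0102  0.082 ]
 [ 0.4058  0.0256  0.082 ]
 [ 0.422   0.1638  0.082 ]] [0.55262079 0.07694992 0.082     ]
open [[0.6232 0.1235 0.082 ]
 [0.61   0.0147 0.082 ]
 [0.4813 0.0316 0.082 ]
 [0.4962 0.1381 0.082 ]] [0.55269109 0.07697266 0.082     ]
[np.float64(0.2806), np.float64(0.14), np.float64(0.2787), np.float64(0.1391)] [-7.19753335 -7.39037778]
[np.float64(0.1278), np.float64(0.1096), np.float64(0.1297), np.float64(0.1075)] [-6.52265547 -7.45303168]
brush [array([0.60464677, 0.07165795, 0.058     ]), array([0.50069677, 0.08432185, 0.058     ])] -6.945937604471762
[ 0.50865796 -0.02403808  0.01      ] [ 0.62409839 -0.06073923  0.01      ]
{'vertical_fov': 58.9048, 'cx': 314.8531, 'cy': 194.4441, 'T_tool_cam': [[0.0002, -0.9664, -0.257, 0.0702], [1.0, 0.0003, -0.0004, 0.0004], [0.0005, -0.257, 0.9664, -0.1716], [0.0, 0.0, 0.0, 1.0]]}
```

```bash
cat >> h.py <<'E'
from scipy.spatial.transform import Rotation as Ro
C=np.array([.5525,.0775,0]);a=np.radians(-7.2)
X=np.array([np.cos(a),np.sin(a),0]);Y=np.array([-np.sin(a),np.cos(a),0]);Z=np.array([0,0,1.])
def goal(x,y,z,tilt=0):   # grasp point in case frame (m), tilt deg far end up -> TCP pos, R
    t=np.radians(tilt); bx=X*np.cos(t)+Z*np.sin(t); d=X*np.sin(t)-Z*np.cos(t)
    R=np.c_[bx,-Y,d]; return C+x*X+y*Y+z*Z-.006*d, R
def rel(s,x,y,z,tilt=0):
    p,R=goal(x,y,z,tilt);R0=np.array(s["tcp_rot"])
    return np.round(np.r_[R0.T@(p-s["position"])/.3,Ro.from_matrix(R0.T@R).as_rotvec(degrees=True)/45],3)
def where(s):
    R=np.array(s["tcp_rot"]);g=np.array(s["position"])+.006*R[:,2]-C
    return np.round(1000*np.array([g@X,g@Y,g[2]]),1),np.round(Ro.from_matrix(np.c_[X,-Y,-Z].T@R).as_rotvec(degrees=True),2)
E
python3 -c "
from rig import *;from h import *
s=read_state();print(rel(s,.012,0,.2),where(s))"
```

```text
[ 1.858 -1.692  0.024 -0.002  0.     0.594] (array([-257.5, -703.9,  206.3]), array([ 8.000e-02, -1.000e-02, -2.673e+01]))
```

>>> step_arm([
  [0.8,-0.73,0,0,0,0,0],
  [0.8,-0.73,0,0,0,0,0],
  [0.8,-0.73,0,0,0,0,0],
  [0.8,-0.73,0,0,0,0,0],
  [0.8,-0.73,0,0,0,0,0],
  [0.8,-0.73,0,0,0,0,0],
  [0.8,-0.73,0,0,0,0,0],
  [0.8,-0.73,0,0,0,0,0],
])

```text
time_s: 0.87
position: [0.3624, -0.2993, 0.2129]
tcp_rot: [[0.942, 0.335, -0.0], [0.335, -0.942, 0.001], [0.0, -0.001, -1.0]]
force: [0.6, -0.3, 0.1]
opening: 0.527
grasp_force: 0.0
```

>>> step_arm([
  [0.8,-0.73,0,0,0,0,0],
  [0.8,-0.73,0,0,0,0,0],
  [0.8,-0.73,0,0,0,0,0],
  [0.8,-0.73,0,0,0,0,0],
  [0.8,-0.73,0,0,0,0,0],
  [0.8,-0.73,0,0,0,0,0],
  [0.8,-0.73,0,0,0,0,0],
  [0.8,-0.73,0,0,0,0,0],
])

```text
time_s: 1.53
position: [0.5158, -0.0129, 0.213]
tcp_rot: [[0.942, 0.335, 0.001], [0.335, -0.942, 0.0], [0.001, -0.0, -1.0]]
force: [0.4, -0.1, -0.1]
opening: 0.497
grasp_force: 0.0
```

>>> step_arm([
  [0.258,-0.232,0.024,0,0,0.594,0],
  [0.258,-0.232,0.024,0,0,0.594,0],
  [0.258,-0.232,0.024,0,0,0.594,0],
  [0.258,-0.232,0.024,0,0,0.594,0],
  [0.258,-0.232,0.024,0,0,0.594,0],
  [0.258,-0.232,0.024,0,0,0.594,0],
  [0.258,-0.232,0.024,0,0,0.594,0],
])

```text
time_s: 2.12
position: [0.5641, 0.0751, 0.2056]
tcp_rot: [[0.992, -0.124, -0.001], [-0.124, -0.992, -0.0], [-0.001, 0.0, -1.0]]
force: [-1.1, 0.0, -0.6]
opening: 0.498
grasp_force: 0.0
```

```bash
python3 - <<'E'
from rig import *;from h import *
import cv2
s=read_state();print(s["time_s"],rel(s,.012,0,.2),where(s),s["opening"])
w=capture("wrist");cv2.imwrite("pics/w1.png",w["image"][:,:,::-1])
E
```

```text
2.1167 [ 0.001 -0.003 -0.001  0.     0.001  0.002] (array([ 11.8,  -0.9, 199.6]), array([-0.01, -0.04, -0.09])) 0.4977896693171582
```

View pics/w1.png

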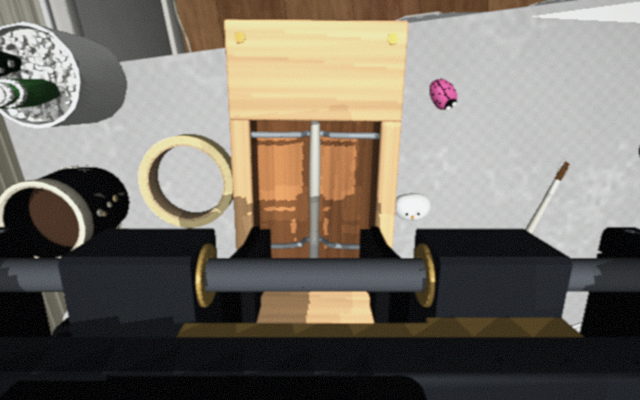

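The wrist view shows the brush centred between the jaws at column 315. The hook crossings are at about (316,135) and (314,243), and the far edge of the opening runs along row 121 from column 250 to 381.

```bash
python3 - <<'E'
from rig import *;from h import *
s=read_state();w=capture("wrist");T=np.eye(4);T[:3,:3]=s["tcp_rot"];T[:3,3]=s["position"];W=T@w["world_from_camera"] if "world_from_camera" in w else T@w["T_tool_cam"]
for u,v,z in[(316,135,.058),(314,243,.058),(250,121,.082),(381,121,.082),(227,20,.082),(405,20,.082)]:
    p=ray(w,u,v,z,W)-C;print(u,v,np.round([1000*p@X,1000*p@Y],1))
E
```

```text
316 135 [52.2 -2.4]
314 243 [-51.4  -0.6]
250 121 [65.7 51.7]
381 121 [ 65.8 -55.4]
227 20 [141.2  65.7]
405 20 [141.3 -70. ]
```

>>> step_arm([
  [0.0,0.001,0.13,0,0,0,0],
  [0.0,0.001,0.26,0,0,0,0],
  [0.0,0.001,0.36,0,0,0,0],
  [0.0,0.001,0.44,0,0,0,0],
  [0.0,0.001,0.477,0,0,0,0],
  [0.0,0.001,0.477,0,0,0,0],
  [0.0,0.001,0.477,0,0,0,0],
])

```text
time_s: 2.8
position: [0.5649, 0.0748, 0.063]
tcp_rot: [[0.992, -0.126, 0.0], [-0.126, -0.992, -0.0], [0.0, -0.0, -1.0]]
force: [0.5, 0.7, -0.0]
opening: 0.502
grasp_force: 0.0
```

```bash
python3 - <<'E'
from rig import *;from h import *
s=read_state();print(where(s),s["force"])
E
```

```text
(array([12.7, -1.1, 57. ]), array([0.  , 0.01, 0.03])) [ 0.53765816  0.74212935 -0.00932434]
```

>>> step_arm([
  [0,0,0,0,0,0,1],
  [0,0,0,0,0,0,1],
  [0,0,0,0,0,0,1],
  [0,0,0,0,0,0,1],
  [0,0,0,0,0,0,1],
  [0,0,0,0,0,0,1],
  [0,0,0,0,0,0,1],
  [0,0,0,0,0,0,1],
])

```text
time_s: 3.47
position: [0.5646, 0.0754, 0.0627]
tcp_rot: [[0.992, -0.125, 0.0], [-0.125, -0.992, 0.0], [0.0, -0.0, -1.0]]
force: [0.5, 0.0, -0.1]
opening: 0.029
grasp_force: 0.0
```

>>> step_arm([
  [0,0,0,0,0,0,1],
  [0,0,0,0,0,0,1],
  [0,0,0,0,0,0,1],
])

```text
time_s: 3.72
position: [0.5645, 0.0754, 0.0626]
tcp_rot: [[0.992, -0.125, -0.0], [-0.125, -0.992, 0.0], [-0.0, -0.0, -1.0]]
force: [-0.0, 0.5, -0.0]
opening: 0.003
grasp_force: 0.0
```

```bash
python3 - <<'E'
from rig import *;from h import *
import cv2
s=read_state();print(where(s),s["opening"],s["grasp_force"])
w=capture("wrist");cv2.imwrite("pics/w2.png",cv2.resize(w["image"][60:340,120:520,::-1],None,fx=2,fy=2))
E
```

```text
(array([12.2, -0.6, 56.6]), array([ 0.  , -0.01,  0.01])) 0.0025757849960109953 0.0
```

View pics/w2.png

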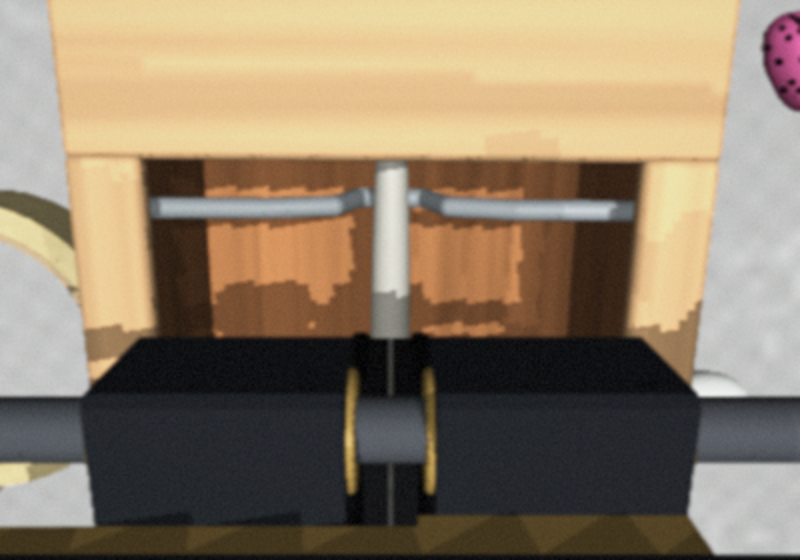

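The wrist view shows the jaws fully shut at (390,430), while the brush still runs from (392,165) under the fingers at (390,335). The grasp has missed, so I'll look from the side.

```bash
python3 - <<'E'
from rig import *
import cv2,numpy as np
w=capture("side");a=cv2.resize(w["image"][150:270,230:430,::-1],None,fx=4,fy=4,interpolation=cv2.INTER_CUBIC)
cv2.imwrite("pics/s2.png",a)
E
```

```text
(no output)
```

View pics/s2.png

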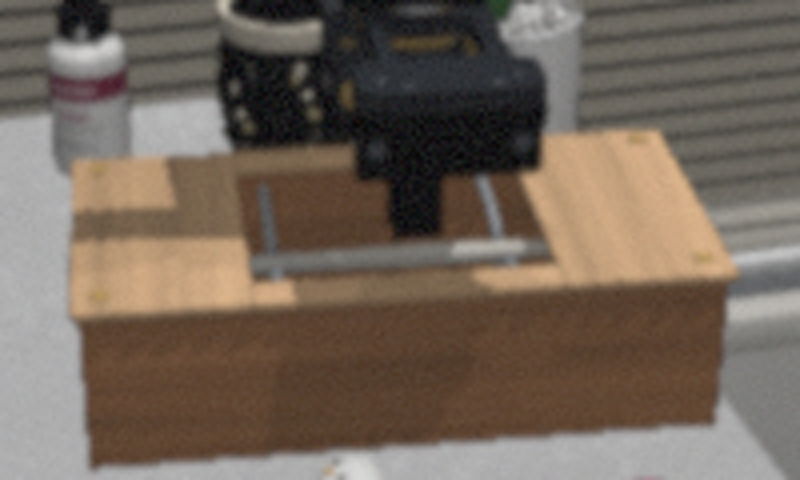

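The side view shows the brush unbroken in front of the fingers, from (255,263) to (550,247), with the fingers ending at (415,235). I'll work out where the brush actually lies.

```bash
python3 - <<'E'
from rig import *;from h import *
c=capture("side");f=200/np.tan(np.radians(c["vertical_fov"]/2));W=c["world_from_camera"]
def proj(x,y,z):
    p=W[:3,:3].T@(C+np.array([0,0,z])+x*X+y*Y-W[:3,3]);return np.round([(p[0]/p[2]*f+c["cx"]-230+.375)*4,(p[1]/p[2]*f+c["cy"]-150+.375)*4])
for n,p in dict(brush=(0,0,.056),brush12=(.012,0,.056),low=(.012,0,.035),y20=(.012,-.02,.056),tip=(.012,0,.0376),c1=(-.141,-.071,.082),c2=(.141,-.071,.082),c3=(.141,.071,.082),hn=(-.052,0,.0515),hf=(.052,0,.0515)).items(): print(n,proj(*p))
s=read_state();w=capture("wrist");T=np.eye(4);T[:3,:3]=s["tcp_rot"];T[:3,3]=s["position"];W2=T@w["T_tool_cam"]
for z in(.03,.045,.056):
  for u,v in[(390,170),(390,330)]:
    p=ray(w,120+u/2,60+v/2,z,W2)-C;print(z,np.round([1000*p@X,1000*p@Y],1))
  L,R=[ray(w,120+u/2,60+320/2,z,W2) for u in(371,410)];print("width",np.linalg.norm(L-R))
E
```

```text
brush [386. 261.]
brush12 [413. 260.]
low [412. 300.]
y20 [420. 282.]
tip [412. 295.]
c1 [ 68. 313.]
c2 [740. 268.]
c3 [654. 125.]
hn [272. 277.]
hf [499. 263.]
0.03 [57.7 -0.9]
0.03 [ 9.  -0.9]
width 0.01186005969043893
0.045 [59.5 -0.9]
0.045 [14.4 -0.9]
width 0.010988720072587761
0.056 [60.9 -0.9]
0.056 [18.3 -0.9]
width 0.010349737686163585
```

Both views agree that the brush is where expected: y ≈ 0, z ≈ 56 mm, 10 mm wide. The real fingertips, though, are only at z ≈ 67 mm, when the stated tool geometry would put them at 38 mm. The tool offset is therefore about 28 mm too long, and the fingers closed above the brush. I'll open and go 27 mm lower.

>>> step_arm([
  [0,0,0,0,0,0,0],
  [0,0,0,0,0,0,0],
  [0,0,0,0,0,0,0],
  [0,0,0,0,0,0,0],
  [0,0,0,0,0,0,0],
  [0,0,0,0,0,0,0],
])

```text
time_s: 4.42
position: [0.5646, 0.0754, 0.0627]
tcp_rot: [[0.992, -0.125, 0.0], [-0.125, -0.992, 0.0], [0.0, -0.0, -1.0]]
force: [-0.8, -0.4, 0.5]
opening: 0.374
grasp_force: 0.0
```

>>> step_arm([
  [0,0.002,0.02,0,0,0,0],
  [0,0.002,0.04,0,0,0,0],
  [0,0.002,0.06,0,0,0,0],
  [0,0.002,0.08,0,0,0,0],
  [0,0.002,0.09,0,0,0,0],
  [0,0.002,0.09,0,0,0,0],
])

```text
time_s: 4.92
position: [0.5636, 0.0748, 0.0344]
tcp_rot: [[0.992, -0.125, -0.002], [-0.125, -0.992, 0.0], [-0.002, 0.0, -1.0]]
force: [-0.7, 0.3, 0.1]
opening: 0.501
grasp_force: 0.0
```

```bash
python3 - <<'E'
from rig import *;from h import *
import cv2,numpy as np
s=read_state();print(where(s),s["opening"],s["force"])
w=capture("side");a=cv2.resize(w["image"][150:270,250:400,::-1],None,fx=3,fy=3,interpolation=cv2.INTER_CUBIC)
b=cv2.resize(capture("wrist")["image"][60:300,160:460,::-1],(450,360))
b=cv2.copyMakeBorder(b,0,0,0,0,0)
cv2.imwrite("pics/s3.png",cv2.resize(np.hstack([a[:,:400],b[:,25:425]]),(800,360)))
E
```

```text
(array([11.4, -1.2, 28.4]), array([-0.01, -0.13,  0.01])) 0.5008382397858385 [-0.65794806  0.26368038  0.13640669]
```

View pics/s3.png

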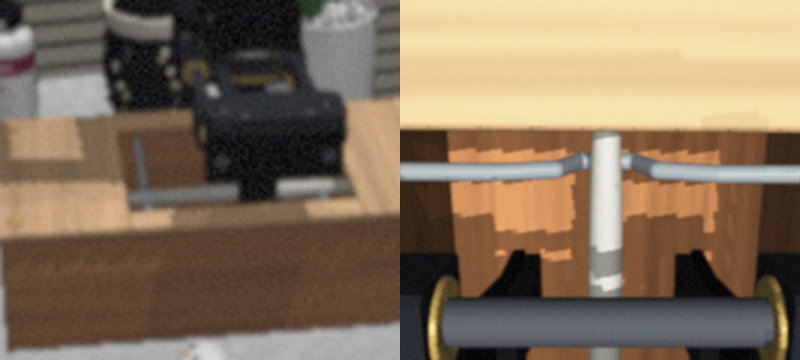

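The near finger now hides the brush at (258,190) in the side view. In the wrist view the fingers straddle the brush, at columns 515 and 700 with the brush at 605. Closing.

>>> step_arm([
  [0,0,0,0,0,0,1],
  [0,0,0,0,0,0,1],
  [0,0,0,0,0,0,1],
  [0,0,0,0,0,0,1],
  [0,0,0,0,0,0,1],
  [0,0,0,0,0,0,1],
  [0,0,0,0,0,0,1],
  [0,0,0,0,0,0,1],
])

```text
time_s: 5.68
position: [0.5645, 0.0748, 0.0357]
tcp_rot: [[0.992, -0.125, 0.0], [-0.125, -0.992, -0.0], [0.0, -0.0, -1.0]]
force: [0.3, 0.3, 0.6]
opening: 0.102
grasp_force: 30.0
```

>>> step_arm([
  [0,0,0,0,0,0,1],
  [0,0,0,0,0,0,1],
  [0,0,0,0,0,0,1],
])

```text
time_s: 5.93
position: [0.5646, 0.0748, 0.0357]
tcp_rot: [[0.992, -0.125, 0.0], [-0.125, -0.992, 0.0], [0.0, -0.0, -1.0]]
force: [-0.3, -0.1, 0.8]
opening: 0.104
grasp_force: 30.0
```

>>> step_arm([
  [0,0,-0.012,0,0,0,1],
  [0,0,-0.025,0,0,0,1],
  [0,0,-0.025,0,0,0,1],
  [-0.03,0,-0.025,0,0,0,1],
  [-0.06,0,-0.025,0,0,0,1],
  [-0.09,0,-0.025,0,0,0,1],
  [-0.093,0,-0.025,0,0,0,1],
  [-0.093,0,-0.025,0,0,0,1],
])

```text
time_s: 6.6
position: [0.5353, 0.0786, 0.0431]
tcp_rot: [[0.992, -0.125, -0.002], [-0.125, -0.992, 0.0], [-0.002, 0.0, -1.0]]
force: [-0.2, -1.4, -0.3]
opening: 0.103
grasp_force: 30.0
```

```bash
python3 - <<'E'
from rig import *;from h import *
import cv2,numpy as np
s=read_state();print(where(s),s["opening"],s["force"])
w=capture("side");a=cv2.resize(w["image"][150:250,250:400,::-1],(600,400),interpolation=cv2.INTER_CUBIC)
b=capture("wrist")["image"][60:260,160:460,::-1]
cv2.imwrite("pics/s4.png",np.vstack([cv2.resize(a,(400,267)),cv2.resize(b,(400,267))]))
E
```

```text
(array([-17.2,  -1.1,  37.1]), array([-0.01, -0.09, -0.02])) 0.10336972533738607 [-0.21420547 -1.35399231 -0.33117222]
```

View pics/s4.png

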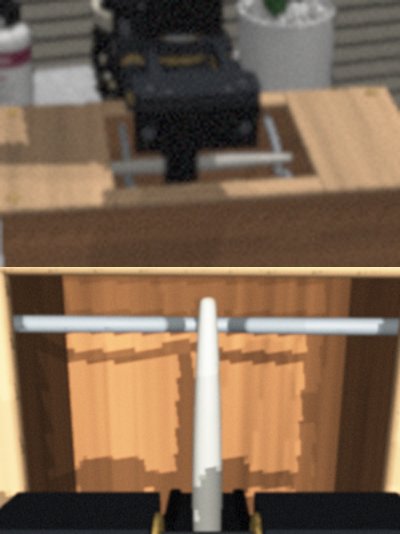

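The brush is held and raised. In the wrist view its tapered end is free at (207,298), clear of the board edge at row 273. I'll work out where that end is.

```bash
python3 - <<'E'
from rig import *;from h import *
s=read_state();w=capture("wrist");T=np.eye(4);T[:3,:3]=s["tcp_rot"];T[:3,3]=s["position"];W=T@w["T_tool_cam"]
for u,v,z in[(315,83,.063),(315,64,.082)]:
    p=ray(w,u,v,z,W)-C;print(np.round([1000*p@X,1000*p@Y],1))
E
```

```text
[61.8 -1.4]
[67.3 -1.4]
```

```bash
sed -i 's/-\.006\*d/+.0205*d/; s/+\.006\*R/-.0205*R/' h.py; python3 - <<'E'
from rig import *;from h import *
s=read_state();print(where(s))
for t in(0,5,10,15,20,25,30): print(t,rel(s,-.017,-.0011,.063+.035*np.tan(np.radians(t)),t))
E
```

```text
(array([-15.1,  -1.2,  63.8]), array([0.  , 0.06, 0.  ]))
0 [-0.007 -0.     0.003 -0.    -0.001 -0.   ]
5 [-0.001 -0.    -0.008 -0.     0.11  -0.   ]
10 [ 0.005 -0.    -0.019 -0.     0.221 -0.   ]
15 [ 0.011 -0.    -0.031 -0.     0.332 -0.   ]
20 [ 0.017 -0.    -0.044 -0.     0.443 -0.   ]
25 [ 0.022 -0.    -0.058 -0.     0.554 -0.   ]
30 [ 0.028 -0.    -0.074 -0.     0.665 -0.   ]
```

>>> step_arm([
  [0.0,0,-0.008,0,0.11,0,1],
  [0.005,0,-0.019,0,0.22,0,1],
  [0.011,0,-0.031,0,0.33,0,1],
  [0.017,0,-0.044,0,0.44,0,1],
  [0.022,0,-0.058,0,0.555,0,1],
  [0.028,0,-0.074,0,0.665,0,1],
  [0.028,0,-0.074,0,0.665,0,1],
  [0.028,0,-0.074,0,0.665,0,1],
])

```text
time_s: 7.42
position: [0.5547, 0.0702, 0.0763]
tcp_rot: [[0.894, -0.134, 0.428], [-0.113, -0.991, -0.074], [0.434, 0.018, -0.901]]
force: [1.1, -0.4, 0.2]
opening: 0.1
grasp_force: 30.0
```

```bash
python3 - <<'E'
from rig import *;from h import *
import cv2
s=read_state();print(where(s),s["opening"],s["grasp_force"],s["force"],s["joint_positions"])
cv2.imwrite("pics/s5.png",cv2.resize(capture("side")["image"][120:270,220:440,::-1],None,fx=3.5,fy=3.5,interpolation=cv2.INTER_CUBIC))
E
```

```text
(array([-5.8, -6.5, 94.8]), array([-1.14, 25.71,  0.25])) 0.10001852612531628 29.975087642669678 [ 1.13364706 -0.35052075  0.20817395] [ -2.37352701  34.39169116 117.54639064 -52.30599023   4.1099989
 146.58034679]
```

View pics/s5.png

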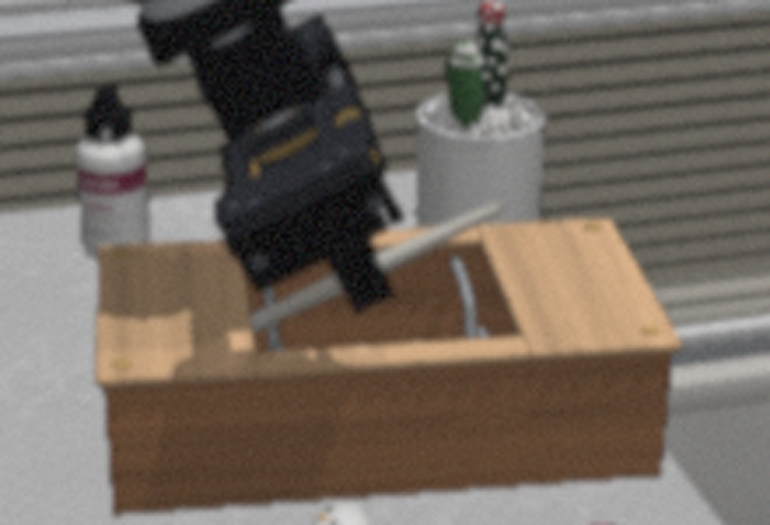

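The side view shows the tapered end up through the opening at (495,210), with the lower end still inside at (255,322). The arm is close to a wrist singularity (j5 ≈ 4°), so I'll let it settle one row and then draw out at a gentler 20° tilt.

>>> step_arm([
  [0,0,0,0,0,0,1],
])

```text
time_s: 7.55
position: [0.5553, 0.0699, 0.0767]
tcp_rot: [[0.894, -0.133, 0.428], [-0.112, -0.991, -0.075], [0.434, 0.019, -0.901]]
force: [0.2, -0.1, 0.1]
opening: 0.103
grasp_force: 30.0
```

```bash
python3 - <<'E'
from rig import *;from h import *
s=read_state();print(where(s),s["joint_positions"],s["qvel"])
for g in[(-.006,.085,22),(.0,.085,20),(.02,.092,20),(.042,.1,20),(.05,.11,20)]: print(g,rel(s,g[0],-.0011,g[1],g[2]))
E
```

```text
(array([-5.2, -6.8, 95.2]), array([-1.19, 25.74,  0.21])) [ -2.39174756  34.35218955 117.47900267 -51.62548916   4.17842571
 145.82716048] [-0.13179922  0.38621813 -0.43534125  5.08937872  0.71610618 -3.67763291]
(-0.006, 0.085, 22) [-0.022 -0.021  0.029  0.027 -0.083  0.   ]
(0.0, 0.085, 20) [-0.006 -0.021  0.037  0.027 -0.128  0.   ]
(0.02, 0.092, 20) [ 0.064 -0.021  0.045  0.027 -0.128  0.   ]
(0.042, 0.1, 20) [ 0.142 -0.021  0.053  0.027 -0.128  0.   ]
(0.05, 0.11, 20) [ 0.18  -0.021  0.035  0.027 -0.128  0.   ]
```

Pulling straight along the brush axis, which is tool x, keeps the present clear line and moves away from the singularity.

>>> step_arm([
  [0.02,0,0,0,0,0,1],
  [0.04,0,0,0,0,0,1],
  [0.06,0,0,0,0,0,1],
  [0.06,0,0,0,0,0,1],
])

```text
time_s: 7.88
position: [0.5731, 0.0677, 0.0848]
tcp_rot: [[0.893, -0.136, 0.43], [-0.115, -0.991, -0.075], [0.436, 0.017, -0.9]]
force: [0.5, -0.2, -0.4]
opening: 0.103
grasp_force: 30.0
```

```bash
python3 - <<'E'
from rig import *;from h import *
s=read_state();print(where(s),s["joint_positions"],s["force"])
for g in[(.05,.115,24),(.05,.16,20)]: print(g,rel(s,g[0],-.0011,g[1],g[2]))
E
```

```text
(array([ 12.8,  -6.7, 103.3]), array([-1.11, 25.84,  0.36])) [ -2.60317809  33.86655345 114.91689415 -29.78755072   6.36430213
 123.88088169] [ 0.51762858 -0.23285291 -0.40235975]
(0.05, 0.115, 24) [ 0.127 -0.021  0.018  0.026 -0.041 -0.003]
(0.05, 0.16, 20) [ 0.187 -0.018 -0.117  0.026 -0.13  -0.004]
```

>>> step_arm([
  [0.03,0,0,0,0,0,1],
  [0.06,0,0,0,0,0,1],
  [0.09,0,0,0,0,0,1],
  [0.12,0,0,0,0,0,1],
  [0.15,0,0,0,0,0,1],
  [0.15,0,0,0,0,0,1],
])

```text
time_s: 8.38
position: [0.6136, 0.0625, 0.1047]
tcp_rot: [[0.892, -0.135, 0.431], [-0.114, -0.991, -0.075], [0.437, 0.018, -0.899]]
force: [-0.1, -0.2, 0.1]
opening: 0.104
grasp_force: 30.0
```

```bash
python3 - <<'E'
from rig import *;from h import *
s=read_state();print(where(s),s["joint_positions"],s["force"])
for g in[(.045,.15,22),(.02,.19,20)]: print(g,rel(s,g[0],-.003,g[1],g[2]))
E
```

```text
(array([ 53.5,  -6.8, 123.1]), array([-1.12, 25.9 ,  0.33])) [ -3.00167249  33.09677588 108.84710408 -13.77677601  12.64653239
 107.30367485] [-0.11558073 -0.1687709   0.06736447]
(0.045, 0.15, 22) [ 0.009 -0.012 -0.093  0.026 -0.087 -0.002]
(0.02, 0.19, 20) [-0.01  -0.009 -0.25   0.026 -0.131 -0.003]
```

>>> step_arm([
  [0.03,0,-0.06,0,0,0,1],
  [0.05,0,-0.12,0,0,0,1],
  [0.05,0,-0.17,0,0,0,1],
  [0.03,0,-0.21,0,-0.04,0,1],
  [0.01,-0.005,-0.24,0,-0.08,0,1],
  [-0.01,-0.009,-0.25,0,-0.13,0,1],
  [-0.01,-0.009,-0.25,0,-0.13,0,1],
  [-0.01,-0.009,-0.25,0,-0.13,0,1],
])

```text
time_s: 9.05
position: [0.5765, 0.0714, 0.1696]
tcp_rot: [[0.933, -0.134, 0.334], [-0.12, -0.991, -0.063], [0.34, 0.019, -0.94]]
force: [-0.5, 0.6, -0.3]
opening: 0.109
grasp_force: 30.0
```

>>> step_arm([
  [0,0,0,0,0,0,1],
  [0,0,0,0,0,0,1],
  [0,0,0,0,0,0,1],
])

```text
time_s: 9.3
position: [0.5763, 0.0713, 0.1692]
tcp_rot: [[0.933, -0.134, 0.333], [-0.12, -0.991, -0.063], [0.338, 0.019, -0.941]]
force: [-0.3, 0.2, -0.5]
opening: 0.104
grasp_force: 30.0
```

```bash
python3 - <<'E'
from rig import *;from h import *
import cv2
s=read_state();print(s["time_s"],where(s),s["grasp_force"],s["opening"],np.round(s["qvel"],2))
cv2.imwrite("pics/s6.png",cv2.resize(capture("side")["image"][60:300,180:480,::-1],None,fx=2.5,fy=2.5,interpolation=cv2.INTER_CUBIC))
E
```

```text
9.3 (array([ 17.4,  -2.7, 188.5]), array([-1.16, 19.78,  0.34])) 29.97466206550598 0.10427867166519035 [-0.04 -0.1  -0.27  0.13  0.26 -0.07]
```

View pics/s6.png

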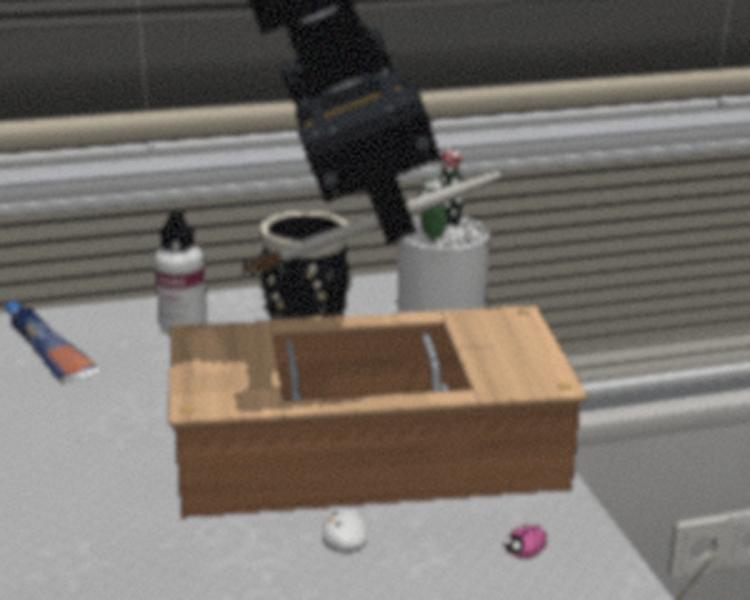

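The whole brush is held above the case, with its bristle end at (248,263) and its handle end at (495,175). The hooks are empty, and the chick and ladybird haven't moved.

```bash
python3 -c "
from rig import *;print(hand_in())"
```

```text
the job is handed in; nothing more can be done
None
```

The larger brush was lifted off its hooks, tilted and drawn out through the opening, and the job is handed in with the gripper holding it still above the case, clear of the top, after one missed first grasp.

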